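Show a flatmate how the brush soap is used

TASK

Show the new flatmate how the makeup-brush soap is used. First point at the shallow terracotta dish the soap goes into: hold the fingertips two or three centimetres above the middle of the dish for two seconds, never touching the dish; then point in the same way, two or three centimetres above it and without contact, at the press button of the square pump dispenser (not the round one) for two seconds, and after that press this button all the way down and let it come up again. Pick nothing up, keep the dispenser standing where it is, and leave everything else on the shelf as it stands.

Things in the scene. Friction and masses are not known exactly. Their poses are not given: they have to be found in the camera images.
- soap_square: the square dispenser: body 64 x 64 mm in plan, white plastic, 118 mm high, with a pump head on top: a round press button 34 mm across whose flat top is 160 mm above the underside, and a short spout 45 mm long to the body's -x side. Loose, about 0.4 kg. Origin at the centre of the underside, z up
- square_button_top (a point): centre of the flat top of the square dispenser's press button (34 mm across); moves down with it; z up
- square_button (a joint): how far the square dispenser's button is pressed, m: 0 up, 0.008 fully down. A spring needs 2.4 N to start, 5.6 N fully down, and pushes it up again
- soap_round: the round dispenser, not to be used: body 66 mm across, white plastic, 118 mm high, with a pump head on top: a round press button 34 mm across whose flat top is 160 mm above the underside, and a short spout 45 mm long to the body's -x side. Loose, about 0.4 kg. Origin at the centre of the underside, z up
- round_button (a joint): how far the round dispenser's button is pressed, m: 0 up
- dish: shallow round terracotta dish, 100 mm across the rim, 80 mm at the foot, 20 mm high, empty, loose, 0.2 kg. Origin at the centre of the underside
- dish_rim (a point): middle of the dish's mouth, level with its rim (20 mm above the underside); z up
- pot: small terracotta pot, 72 mm across the rim and 62 mm high, a bystander, loose. Origin at the centre of its underside
- brush_cup: clear acrylic cup 68 mm across and 95 mm high with three makeup brushes up to 205 mm above the shelf (the tallest thing near the work), a bystander, loose. Origin at the centre of its underside
- compact: silver aluminium compact, 72 mm across, 16 mm high when shut, its hinged lid standing open up to 85 mm high, a bystander, loose. Origin at the centre of its underside
- lid_edge (a point): free edge of the compact's lid, opposite its hinge
- comb: purple comb lying flat, 170 x 35 x 5 mm, long along y, a bystander, loose. Origin at the centre of its underside
- jar: amber jar with a metal cap, 54 mm across, 50 mm high, a bystander, loose. Origin at the centre of its underside
- deodorant: grey plastic stick, 44 mm across, 95 mm high, a bystander, loose. Origin at the centre of its underside

How it is judged:
On the way, in this order (a step that is already met when the one before it is completed fails the run):
1. the fingertips point at the terracotta dish from just above, without contact, for 1.5 s (horizontal distance between the grasp point and dish_rim below 0.03 m and z of the grasp point in the frame of dish_rim between 0.015 and 0.085 m and contact force between each of the fingers, the arm and dish below 0.05 N), for 1.5 s.
2. the fingertips point at the square dispenser's button from just above, without contact, for 1.5 s (horizontal distance between the grasp point and square_button_top below 0.02 m and z of the grasp point in the frame of square_button_top between 0.015 and 0.085 m and contact force between each of the fingers, the arm and soap_square below 0.05 N and value of joint square_button below 0.001 m), for 1.5 s.
3. the square dispenser's button is pressed down (6 mm or more of its 8 mm) (value of joint square_button above 0.006 m), for 0.05 s.
At the end, for the whole second after the job is handed in: The square dispenser's button is up again (within 1 mm), the dispenser stands upright (3 degrees), at rest, within 15 mm of where it was; the dish is within 10 mm and every bystander within 20 mm of where it was, the compact's lid edge within 25 mm; the round dispenser's button is up (value of joint each of square_button, round_button below 0.001 m and distance of soap_square from where it was at the start of the episode below 0.015 m and angle between soap_square's own z axis and vertical below 0.05 rad and linear speed of soap_square below 0.01 m/s and distance of dish from where it was at the start of the episode below 0.01 m and distance of lid_edge from where it was at the start of the episode below 0.025 m and distance of each of soap_round, pot, brush_cup, compact, comb, jar, deodorant from where it was at the start of the episode below 0.02 m); the robot touches nothing.
It fails at once if the dish is touched (contact force between any of the fingers, the arm and dish above 0.1 N).
It fails at once if the square dispenser is lifted off the shelf, tipped or pushed away (height (world z) of soap_square above 0.02 m or angle between soap_square's own z axis and vertical above 0.15 rad or distance of soap_square from where it was at the start of the episode above 0.03 m).
It fails at once if the round dispenser's button is pressed (value of joint round_button above 0.003 m).
It fails at once if a bystander is knocked over or moved by more than 20 mm (distance of any of soap_round, pot, brush_cup, compact, comb, jar, deodorant from where it was at the start of the episode above 0.02 m or angle between any of soap_round, pot, brush_cup, compact, comb, jar, deodorant's own z axis and vertical above 0.35 rad).
It also fails if it takes over 53 s, if anything falls off the work surface, if the arm or the gripper's body presses on something with over 40 N, if the wrist force passes 120 N, or if a joint passes its speed limit or range.

ROBOT

A 6-joint arm with a two-finger parallel gripper is mounted at the origin on the work surface. World frame = base frame: x ahead of the robot, y to its left, z up, the work surface at z = 0. Lengths are in m, angles in rad, forces in N, time in s.
With the tool pointing down it reaches from about 0.35 to 0.975 m from the base axis. Payload 7.1 kg.
Tool frame: the origin (TCP) lies at the very end of the fingers, on their centre line; the grasp point (between the pads) lies 19 mm behind it; z points along the fingers, y is the direction in which the jaws open and shut (so a half turn about z gives the same grasp; the last joint's range is limited). The gripper opens to 88 mm and grips with 3 to 60 N. Pads are 20 mm wide; open, the fingers measure 115 mm over their backs; the gripper's body (75 mm by 178 mm) begins 61 mm behind the grasp point.
Start: joints at [1.272, 0.423, 1.63, -0, 1.089, -0.019], TCP at [0.173, 0.601, 0.223] pointing down, gripper open.
Joint ranges: [-3, 3], [-0.9, 2.11], [0.09, 2.58], [-1.31, 4.45], [0.11, 2.69], [-2.54, 2.54]. Speed limits (rad/s): [2.39, 2.39, 3.01, 3.14, 3.14, 3.14].

INTERFACE

Orientations are given as a unit quaternion [x, y, z, w].
In Python, from workcell import sensors, eyes, sign_off, finder gives the robot as it stands. The module is installed in compiled form; this text tells all that it offers.
- The arm moves only by the shell command python3 -m creep 'ROWS'. ROWS is text: rows parted by semicolons, each of 7 numbers parted by spaces: the turn, a rotation vector about the tool's x, y, z in degrees, then the shift along the tool's x, y, z in m, then the opening, from 0 (shut) to 1 (fully open). A call has 1 to 10 rows; each row is the pose to reach, as a shift and turn from the pose measured when the call began, along the tool's axes at that moment; what a row does not reach only later rows make up. A row lasts 1/10 s, in which the tool goes at most 50 mm and 8.59 degrees, less where a joint would pass 70% of its speed; a pose out of reach is approached as far as the arm can. A call with a gripper value outside its range is refused whole. The fingers move at their own pace and stop on an object; the grip force is fixed at half the most. Time passes only in rows, so rows that repeat a pose let the fingers close. It gives the time, the measured TCP pose, the force and the opening at its end, in the units of the state.
- sensors.observe(): the state, without advancing time (a new reading comes with each control period).
- eyes.snapshot(name): name is "side" or "top" or "wrist"; returns a dict with "img" (384x512x3 uint8, red, green, blue), "fx", "fy", "cx", "cy" (pixels), "k1" (the pictures are not rectified: a ray, as slopes to the right and down, at radius r is drawn at 1 + k1 r^2 times it, then the intrinsics apply), "R" (3x3) and "t" (3): a world point X has camera coordinates R X + t; the wrist camera has in their place "mount" (4x4, takes a point from camera to tool coordinates, whose origin is the TCP and whose axes are the flange's). Camera axes: x right, y down, z forward; pixel columns grow to the right and rows downward; lengths in m; the calibration is good to about 2 mm. A picture is of the moment at which its call begins: read the wrist's pose just before it. There is no depth.
- sign_off(): hands the job in, once; it reports no verdict.
Trained networks look in the newest picture that a camera, given by its name, has taken for a name from the list of things; names that differ only in an ending like _2 or _b are one class to them, and where a whole thing is asked for, a point or a joint stands for the part that bears it (a point fixed in the world has none). Each returns a list of dicts, best first, with "score" (0 to 1); they miss things now and then, are a little off and sometimes report something else, mostly with a low value. They report only what shows in the picture. A call takes as long as a camera call.
- finder.find_in(name, camera): "at" ([x, y, z] in m, in world coordinates, good to about 4 mm: the middle of the surface that is visible of it).
- finder.tip_of(name, camera): "at" ([x, y, z] in m, in world coordinates, good to about 4 mm: a listed point, or the origin of a listed thing).
The state is a dict: "clock": time; "qpos": joint angles; "joint_velocities": joint speeds; "joint_torque": joint torques, N m; "eef_pos": TCP position; "eef_rot": TCP orientation; "contact_force": force on the tool from outside, world axes, zero at the start; "moment": the same for the moment, N m; "finger_gap": opening from 0.0 (shut) to 1.0 (fully open).
Only numpy, scipy, OpenCV 4.12 (cv2) and the standard library are available. Lean on these libraries where they do the work, as an engineer would, in place of code of your own. Each camera call takes 0.05 s, during which the arm holds its last target.

## Working session

There is one attempt and no reset: what is moved stays moved. The work goes in short steps, Python scripts to look and compute and a shell command to move; the robot and the scene stay as the last step left them, time stands still between calls to the robot, and variables do not carry over. Pictures are saved under pics/ and viewed, and the job is handed in when it is done.

```bash
mkdir -p pics
python3 - <<'E'
from workcell import sensors, eyes, finder
import cv2
print(sensors.observe())
for c in ["side","top","wrist"]:
    s=eyes.snapshot(c); cv2.imwrite(f"pics/{c}0.png",s["img"][:,:,::-1])
    for n in ["soap_square","square_button_top","soap_round","dish","dish_rim","brush_cup","compact","pot","jar","deodorant","comb"]:
        r=finder.tip_of(n,c); print(c,n,[([round(v,3) for v in d["at"]],round(d["score"],2)) for d in r[:2]])
print(sensors.observe()["clock"])
E
```

```text
{'clock': 0.0, 'qpos': array([ 1.27200306e+00,  4.23832626e-01,  1.63068408e+00,  1.47484013e-06,
        1.08861436e+00, -1.90118594e-02]), 'joint_velocities': array([ 0.00285641, -0.00103033, -0.0007164 ,  0.00037374, -0.0006066 ,
       -0.0001963 ]), 'joint_torque': array([ 1.48865231e-03, -5.44630873e+01, -2.73671722e+01,  6.44508144e-02,
        2.27758137e-02, -1.24303283e-04]), 'eef_pos': array([0.1724082 , 0.60016753, 0.22190916]), 'eef_rot': array([ 1.39435186e-01,  9.90230901e-01, -7.59413446e-04, -1.22360184e-04]), 'contact_force': array([-0.40869948, -0.01460161, -0.51959655]), 'moment': array([-0.05164228,  0.03212615, -0.03115368]), 'finger_gap': 0.9976406724351741}
side soap_square [([0.571, -0.117, 0.013], 0.6), ([0.543, 0.123, 0.029], 0.31)]
side square_button_top [([0.741, 0.204, 0.015], 0.54), ([0.574, -0.121, 0.173], 0.52)]
side soap_round [([0.538, -0.282, 0.014], 0.64), ([0.467, 0.153, 0.092], 0.58)]
side dish [([0.538, 0.122, 0.013], 0.81)]
side dish_rim [([0.539, 0.125, 0.031], 0.56), ([0.566, 0.297, 0.014], 0.32)]
side brush_cup [([0.74, 0.2, 0.011], 0.63)]

[... 299 characters left out ...]
p square_button_top [([0.418, 0.172, 0.013], 0.68), ([0.572, -0.119, 0.178], 0.56)]
top soap_round [([0.538, -0.288, 0.008], 0.69)]
top dish [([0.544, 0.124, 0.013], 0.56)]
top dish_rim [([0.543, 0.125, 0.03], 0.6)]
top brush_cup [([0.743, 0.2, 0.013], 0.78), ([0.466, 0.161, 0.09], 0.72)]
top compact [([0.416, 0.175, 0.012], 0.78)]
top pot [([0.566, 0.298, 0.015], 0.85)]
top jar [([0.741, -0.021, 0.011], 0.79)]
top deodorant [([0.75, -0.188, 0.009], 0.87)]
top comb [([0.415, -0.21, 0.013], 0.94)]
wrist soap_square []
wrist square_button_top []
wrist soap_round []
wrist dish []
wrist dish_rim []
wrist brush_cup []
wrist compact []
wrist pot []
wrist jar []
wrist deodorant []
wrist comb []
1.8
```

View pics/side0.png

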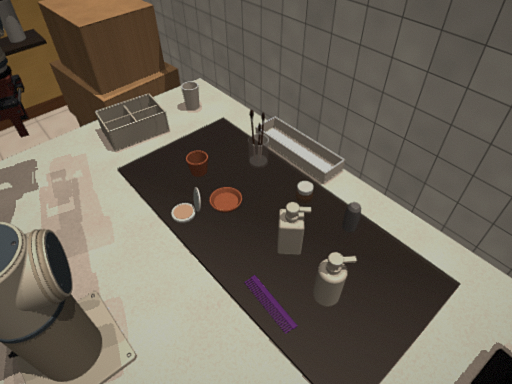

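View pics/top0.png

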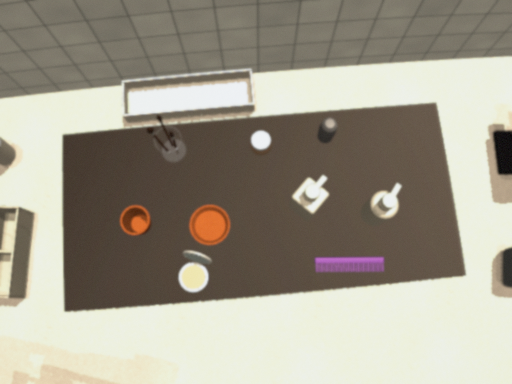

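The side view shows the square dispenser at about (291,230), with its button at (291,207). The round one is at (330,280) and the dish at (226,199). The top view has the square button at about (313,190), the round one at (388,202) and the dish at (210,225). The networks put the undersides about 12 mm above z=0, so I'll check this by triangulating myself.

Run:
```python
import cv2,numpy as np
for c,(u,v,w,h) in {"side":(200,180,140,90),"top":(180,160,160,100)}.items():
    im=cv2.imread(f"pics/{c}0.png")[v:v+h,u:u+w]; cv2.imwrite(f"pics/{c}_z.png",cv2.resize(im,None,fx=5,fy=5,interpolation=cv2.INTER_CUBIC))
```

```text
(no output)
```

View pics/side_z.png

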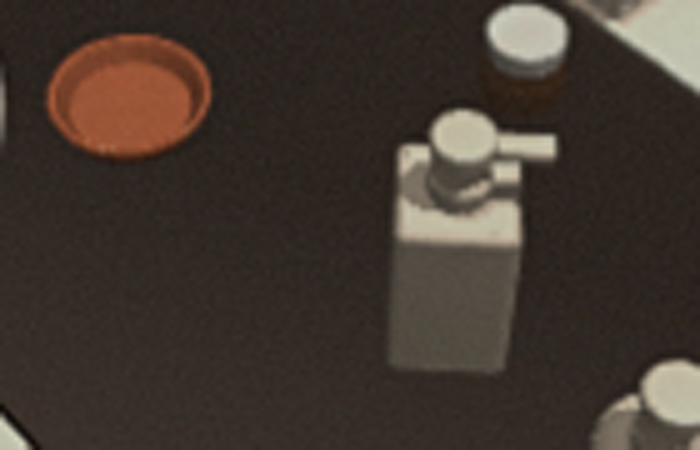

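View pics/top_z.png

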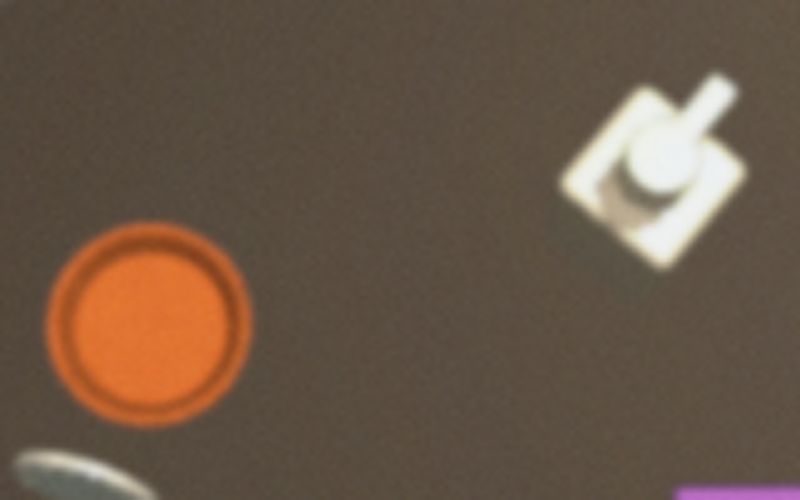

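The zoomed views put the square button's flat top at about (292.4,207.0) in side and (311.8,192.2) in top. The dish mouth is at about (225.6,198.2) in side and (209.4,224.4) in top.

```bash
cat > h.py <<'E'
import numpy as np
from scipy.optimize import least_squares
from scipy.spatial.transform import Rotation as R
def proj(s,X):
    p=np.array(s["R"])@X+np.array(s["t"]); a=p[:2]/p[2]; a=a*(1+s["k1"]*(a@a))
    return np.array([s["fx"]*a[0]+s["cx"],s["fy"]*a[1]+s["cy"]])
def tri(obs):
    f=lambda X:np.concatenate([proj(s,X)-np.array(q) for s,q in obs])
    r=least_squares(f,[.55,0,.05]); return r.x,r.fun
def totool(st,target):
    return R.from_quat(st["eef_rot"]).inv().apply(np.array(target)-st["eef_pos"])
E
python3 - <<'E'
from h import *
from workcell import sensors, eyes
a=eyes.snapshot("side");b=eyes.snapshot("top")
print("button",tri([(a,(292.4,207)),(b,(311.8,192.2))]))
print("dish",tri([(a,(225.6,198.2)),(b,(209.4,224.4))]))
st=sensors.observe()
for t in [(.542,.124,.22),(.542,.124,.057),(.573,-.12,.2)]: print(totool(st,t))
print(st["clock"])
E
```

```text
button (array([ 0.5714762 , -0.11769031,  0.16927679]), array([-0.9784232 ,  0.27279989,  0.41933749, -0.80789236]))
dish (array([0.54168805, 0.12302049, 0.03053312]), array([-0.44827861,  0.11323038,  0.14256573, -0.34411556]))
[-0.48670325 -0.35612529  0.00267864]
[-0.48670467 -0.35611837  0.16567864]
[-0.58387218 -0.58207849  0.02268738]
1.9
```

The points agree with a roughly 10 mm mat: rim at z≈0.030 and button top at z≈0.170. Next I'll travel high towards the dish and close the fingers on the way.

```bash
python3 -m creep '0 0 0 -0.02 -0.015 0 0; 0 0 0 -0.055 -0.04 0 0; 0 0 0 -0.09 -0.066 0 0; 0 0 0 -0.125 -0.091 0 0; 0 0 0 -0.16 -0.117 0 0; 0 0 0 -0.195 -0.143 0 0; 0 0 0 -0.23 -0.168 0 0; 0 0 0 -0.265 -0.194 0 0; 0 0 0 -0.29 -0.212 0 0; 0 0 0 -0.30 -0.22 0 0'
python3 - <<'E'
from h import *
from workcell import sensors
st=sensors.observe();print(totool(st,(.542,.124,.2)),totool(st,(.542,.124,.057)),st["finger_gap"])
E
```

```text
clock: 2.9
eef_pos: [0.4015, 0.3046, 0.2229]
eef_rot: [0.141, 0.99, 0.0, 0.0]
contact_force: [-0.4, 1.2, 0.3]
finger_gap: 0.126
[-0.18522191 -0.13425852  0.02293424] [-0.18516058 -0.13427887  0.16593423] 0.12632400165364682
```

```bash
python3 -m creep '0 0 0 -0.02 -0.015 0 0; 0 0 0 -0.05 -0.036 0 0; 0 0 0 -0.085 -0.062 0.01 0; 0 0 0 -0.12 -0.087 0.02 0; 0 0 0 -0.15 -0.109 0.03 0; 0 0 0 -0.175 -0.127 0.05 0; 0 0 0 -0.185 -0.134 0.07 0; 0 0 0 -0.185 -0.134 0.09 0; 0 0 0 -0.185 -0.134 0.1 0; 0 0 0 -0.185 -0.134 0.1 0'
python3 - <<'E'
from h import *
from workcell import sensors,eyes,finder
import cv2
for c in ["side","top","wrist"]:
    st=sensors.observe()
    s=eyes.snapshot(c); cv2.imwrite(f"pics/{c}1.png",s["img"][:,:,::-1])
    print(c,[(np.round(d["at"],3),round(d["score"],2)) for d in finder.tip_of("dish_rim",c)[:2]])
    if c=="wrist":
        print({k:s[k] for k in("fx","fy","cx","cy","k1","mount")}, st["eef_pos"],st["eef_rot"])
st=sensors.observe();print(totool(st,(.542,.124,.057)),st["finger_gap"])
E
```

```text
clock: 3.9
eef_pos: [0.5408, 0.1247, 0.1216]
eef_rot: [0.14, 0.99, -0.0, -0.001]
contact_force: [-0.3, -0.1, -0.4]
finger_gap: 0.005
side [(array([0.544, 0.125, 0.03 ]), 0.88)]
top []
wrist [(array([0.543, 0.123, 0.025]), 0.71)]
{'fx': 326.5155165085312, 'fy': 326.5155165085312, 'cx': 257.4735335973081, 'cy': 191.9957362567359, 'k1': -0.08956264570871751, 'mount': array([[-2.28545420e-04, -9.70112688e-01, -2.42654734e-01,
         6.48677384e-02],
       [ 9.99999938e-01, -2.86869200e-04,  2.05024003e-04,
         2.10415224e-04],
       [-2.68506556e-04, -2.42654672e-01,  9.70112693e-01,
        -1.62548164e-01],
       [ 0.00000000e+00,  0.00000000e+00,  0.00000000e+00,
         1.00000000e+00]])} [0.54243038 0.12499292 0.12396979] [1.40334910e-01 9.90103492e-01 3.59684463e-04 1.02900696e-03]
[ 0.00030431 -0.00093257  0.06694627] 0.005413764656178083
```

```bash
python3 -c "
import cv2,numpy as np
cv2.imwrite('pics/m1.png',np.vstack([cv2.imread('pics/side1.png')[60:350],cv2.imread('pics/wrist1.png')[:300]]))"
```

```text
(no output)
```

View pics/m1.png

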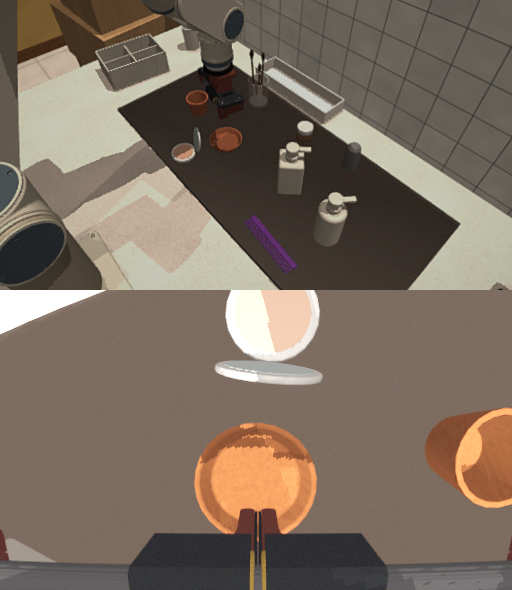

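The shut fingers are above the dish and clear of the compact and pot. In the stacked picture the wrist view has the dish at about (256,480) with the fingertips at its centre column. The networks agree on the rim to within 3 mm. Next I'll lower to 26 mm above the rim and hold.

```bash
python3 -m creep '0 0 0 0 -0.001 0.01 0; 0 0 0 0 -0.001 0.025 0; 0 0 0 0 -0.001 0.04 0; 0 0 0 0 -0.001 0.05 0; 0 0 0 0 -0.001 0.058 0; 0 0 0 0 -0.001 0.063 0; 0 0 0 0 -0.001 0.066 0; 0 0 0 0 -0.001 0.066 0; 0 0 0 0 -0.001 0.066 0; 0 0 0 0 -0.001 0.066 0'
python3 -m creep '0 0 0 0 0 0 0; 0 0 0 0 0 0 0; 0 0 0 0 0 0 0; 0 0 0 0 0 0 0; 0 0 0 0 0 0 0; 0 0 0 0 0 0 0; 0 0 0 0 0 0 0; 0 0 0 0 0 0 0; 0 0 0 0 0 0 0; 0 0 0 0 0 0 0'
python3 - <<'E'
from workcell import eyes
import cv2
cv2.imwrite("pics/side2.png",eyes.snapshot("side")["img"][:,:,::-1])
E
python3 -m creep '0 0 0 0 0 0 0; 0 0 0 0 0 0 0; 0 0 0 0 0 0 0; 0 0 0 0 0 0 0; 0 0 0 0 0 0 0; 0 0 0 0 0 0 0; 0 0 0 0 0 0 0; 0 0 0 0 0 0 0; 0 0 0 0 0 0 0; 0 0 0 0 0 0 0'
```

```text
clock: 5.2
eef_pos: [0.5427, 0.1239, 0.0584]
eef_rot: [0.14, 0.99, 0.001, 0.002]
contact_force: [0.5, -0.5, 0.2]
finger_gap: 0.006
clock: 6.2
eef_pos: [0.5426, 0.124, 0.0584]
eef_rot: [0.14, 0.99, 0.001, 0.001]
contact_force: [0.1, 0.0, -0.6]
finger_gap: 0.004
clock: 7.25
eef_pos: [0.5426, 0.1239, 0.0584]
eef_rot: [0.14, 0.99, 0.001, 0.001]
contact_force: [-0.6, 0.6, -0.2]
finger_gap: 0.003
```

View pics/side2.png

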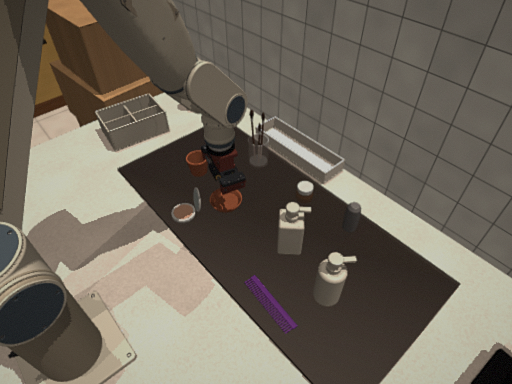

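The picture shows the fingertips above the dish at about (228,190) with nothing disturbed, and they were held there for over 2 s. Next I'll go up and then over to the square button.

```bash
python3 - <<'E'
from h import *
from workcell import sensors
st=sensors.observe();print(totool(st,(.572,-.1185,.24)))
E
python3 -m creep '0 0 0 0 0 -0.01 0; 0 0 0 0 0 -0.03 0; 0 0 0 0 0 -0.06 0; 0 0 0 0 0 -0.09 0; 0 0 0 0 0 -0.12 0; 0 0 0 0 0 -0.15 0; 0 0 0 0 0 -0.17 0; 0 0 0 0 0 -0.18 0; 0 0 0 0 0 -0.18 0; 0 0 0 0 0 -0.18 0'
```

```text
[-0.09614737 -0.22443894 -0.18165948]
clock: 8.25
eef_pos: [0.5415, 0.1237, 0.2378]
eef_rot: [0.14, 0.99, 0.0, 0.001]
contact_force: [-0.1, 0.4, -0.1]
finger_gap: 0.007
```

```bash
python3 -m creep '0 0 0 -0.006 -0.014 0 0; 0 0 0 -0.018 -0.042 0 0; 0 0 0 -0.033 -0.077 0 0; 0 0 0 -0.048 -0.112 0 0; 0 0 0 -0.063 -0.147 0 0; 0 0 0 -0.077 -0.18 0 0; 0 0 0 -0.088 -0.206 0 0; 0 0 0 -0.094 -0.22 0 0; 0 0 0 -0.096 -0.224 0 0; 0 0 0 -0.096 -0.224 0 0'
python3 - <<'E'
from h import *
from workcell import sensors,eyes,finder
import cv2
for c in ["side","top","wrist"]:
    st=sensors.observe()
    s=eyes.snapshot(c); cv2.imwrite(f"pics/{c}3.png",s["img"][:,:,::-1])
    print(c,[(np.round(d["at"],3),round(d["score"],2)) for d in finder.tip_of("square_button_top",c)[:2]])
# project expected button into wrist
M=np.array(s["mount"]);Rw=R.from_quat(st["eef_rot"]).as_matrix()
for P in [(.5715,-.1177,.170),(.573,-.1195,.170)]:
    pc=M[:3,:3].T@(Rw.T@(np.array(P)-st["eef_pos"])-M[:3,3])
    a=pc[:2]/pc[2];a=a*(1+s["k1"]*a@a);print(a*s["fx"]+[s["cx"],s["cy"]], 0.017/pc[2]*s["fx"])
print(st["eef_pos"],totool(st,(.572,-.1185,.196)))
E
```

```text
clock: 9.25
eef_pos: [0.5711, -0.1183, 0.2371]
eef_rot: [0.141, 0.99, 0.0, 0.0]
contact_force: [-0.8, 0.7, -0.4]
finger_gap: 0.005
side [(array([ 0.577, -0.119,  0.176]), 0.73)]
top []
wrist [(array([ 0.578, -0.121,  0.172]), 0.97)]
[256.12930349 201.94869685] 23.211753114077368
[254.34144357 204.49217986] 23.166030982630062
[ 0.57135226 -0.11697914  0.23767198] [-0.00097581 -0.0013293   0.04167214]
```

View pics/wrist3.png

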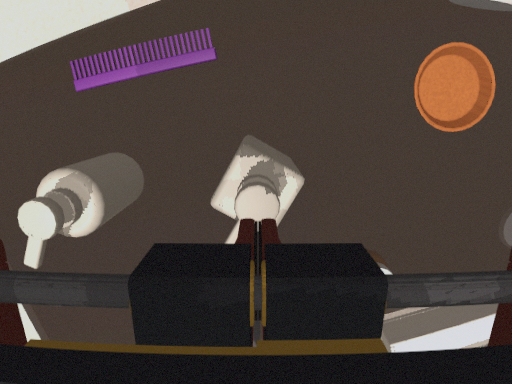

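View pics/side3.png

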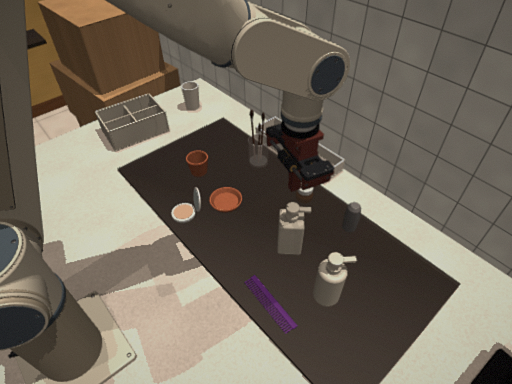

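In the wrist view the button disc is centred near (257.5,203), against a predicted (256,202). It's under the fingers, and the round dispenser is well off to the left at (40,218). Next I'll lower to about 26 mm above the button and hold.

```bash
python3 -m creep '0 0 0 -0.001 -0.001 0.005 0; 0 0 0 -0.001 -0.001 0.015 0; 0 0 0 -0.001 -0.001 0.025 0; 0 0 0 -0.001 -0.001 0.032 0; 0 0 0 -0.001 -0.001 0.037 0; 0 0 0 -0.001 -0.001 0.04 0; 0 0 0 -0.001 -0.001 0.041 0; 0 0 0 -0.001 -0.001 0.041 0; 0 0 0 -0.001 -0.001 0.041 0; 0 0 0 -0.001 -0.001 0.041 0'
python3 -m creep '0 0 0 0 0 0 0; 0 0 0 0 0 0 0; 0 0 0 0 0 0 0; 0 0 0 0 0 0 0; 0 0 0 0 0 0 0; 0 0 0 0 0 0 0; 0 0 0 0 0 0 0; 0 0 0 0 0 0 0; 0 0 0 0 0 0 0; 0 0 0 0 0 0 0'
python3 - <<'E'
from workcell import eyes
import cv2
cv2.imwrite("pics/side4.png",cv2.resize(eyes.snapshot("side")["img"][120:280,220:400,::-1],None,fx=4,fy=3.7))
cv2.imwrite("pics/wrist4.png",eyes.snapshot("wrist")["img"][:,:,::-1])
E
python3 -m creep '0 0 0 0 0 0 0; 0 0 0 0 0 0 0; 0 0 0 0 0 0 0; 0 0 0 0 0 0 0; 0 0 0 0 0 0 0; 0 0 0 0 0 0 0; 0 0 0 0 0 0 0; 0 0 0 0 0 0 0; 0 0 0 0 0 0 0; 0 0 0 0 0 0 0'
```

```text
clock: 10.55
eef_pos: [0.5724, -0.1184, 0.1972]
eef_rot: [0.14, 0.99, 0.0, 0.001]
contact_force: [0.1, 0.0, -0.0]
finger_gap: 0.006
clock: 11.55
eef_pos: [0.5725, -0.1185, 0.1972]
eef_rot: [0.14, 0.99, 0.0, 0.001]
contact_force: [0.5, -0.4, -0.5]
finger_gap: 0.004
clock: 12.65
eef_pos: [0.5724, -0.1184, 0.1972]
eef_rot: [0.14, 0.99, 0.0, 0.001]
contact_force: [0.3, -0.4, 0.4]
finger_gap: 0.008
```

View pics/side4.png

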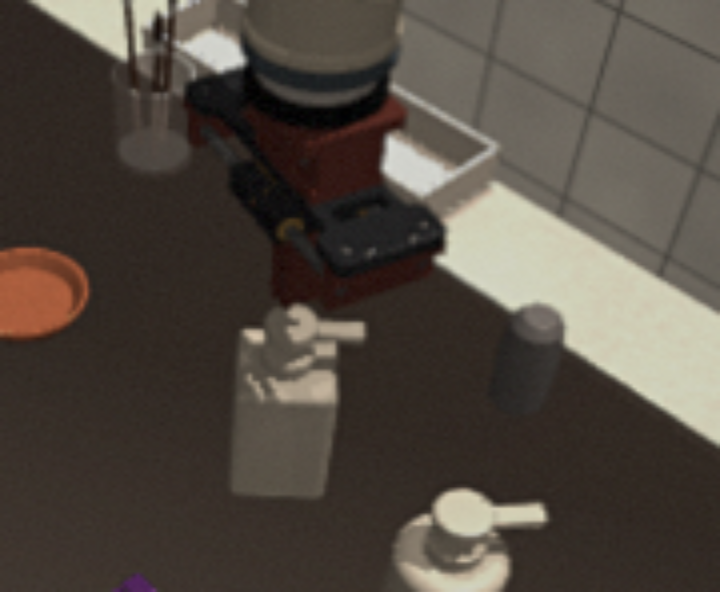

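View pics/wrist4.png

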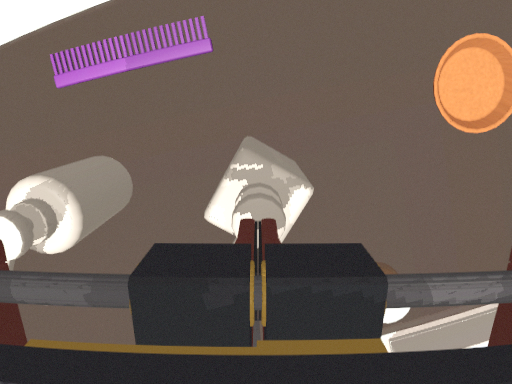

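The side view has the fingertips just above the button at about (290,320) in the zoom. There is no contact, and the pose held for more than 2 s. Next I'll go down near the top of the button, then press slowly while watching the force.

```bash
python3 -m creep '0 0 0 0 0 0.005 0; 0 0 0 0 0 0.010 0; 0 0 0 0 0 0.015 0; 0 0 0 0 0 0.019 0; 0 0 0 0 0 0.022 0; 0 0 0 0 0 0.022 0; 0 0 0 0 0 0.022 0'
python3 -m creep '0 0 0 0 0 0.001 0; 0 0 0 0 0 0.002 0; 0 0 0 0 0 0.003 0; 0 0 0 0 0 0.004 0; 0 0 0 0 0 0.005 0; 0 0 0 0 0 0.006 0; 0 0 0 0 0 0.007 0; 0 0 0 0 0 0.007 0; 0 0 0 0 0 0.007 0'
```

```text
clock: 13.35
eef_pos: [0.5725, -0.1184, 0.1751]
eef_rot: [0.14, 0.99, 0.0, 0.001]
contact_force: [0.5, -0.7, 0.3]
finger_gap: 0.006
clock: 14.25
eef_pos: [0.5727, -0.1184, 0.1683]
eef_rot: [0.14, 0.99, 0.0, 0.001]
contact_force: [-0.3, -0.8, 4.1]
finger_gap: 0.003
```

```bash
python3 -m creep '0 0 0 0 0 0.001 0; 0 0 0 0 0 0.002 0; 0 0 0 0 0 0.003 0; 0 0 0 0 0 0.004 0; 0 0 0 0 0 0.004 0'
python3 -m creep '0 0 0 0 0 0.001 0; 0 0 0 0 0 0.002 0; 0 0 0 0 0 0.002 0'
```

```text
clock: 14.75
eef_pos: [0.5727, -0.1185, 0.1644]
eef_rot: [0.14, 0.99, 0.0, 0.001]
contact_force: [-2.3, -0.5, 5.7]
finger_gap: 0.004
clock: 15.05
eef_pos: [0.5733, -0.1187, 0.1642]
eef_rot: [0.14, 0.99, 0.0, 0.002]
contact_force: [-5.8, 1.7, 18.9]
finger_gap: 0.006
```

The TCP stopped at z=0.164 and the force jumped to 19 N, so the button is at its stop. Now I'll release straight up and retreat.

```bash
python3 -m creep '0 0 0 0 0 -0.002 0; 0 0 0 0 0 -0.005 0; 0 0 0 0 0 -0.01 0; 0 0 0 0 0 -0.016 0; 0 0 0 0 0 -0.025 0; 0 0 0 0 0 -0.04 0; 0 0 0 0 0 -0.06 0; 0 0 0 0 0 -0.08 0; 0 0 0 0 0 -0.1 0; 0 0 0 0 0 -0.1 0'
python3 - <<'E'
from workcell import sensors,eyes,finder
import cv2,numpy as np
for c in ["side","wrist","top"]:
    cv2.imwrite(f"pics/{c}5.png",eyes.snapshot(c)["img"][:,:,::-1])
    for n in ["soap_square","square_button_top","soap_round","dish"]:
        print(c,n,[(np.round(d["at"],3),round(d["score"],2)) for d in finder.tip_of(n,c)[:1]])
print(sensors.observe()["joint_velocities"])
a=cv2.imread("pics/side0.png");b=cv2.imread("pics/side5.png")
cv2.imwrite("pics/cmp5.png",np.hstack([cv2.resize(i[180:320,160:380],None,fx=1.8,fy=3.6)[:, :398] for i in(a,b)]))
E
```

```text
clock: 16.05
eef_pos: [0.5748, -0.1191, 0.268]
eef_rot: [0.14, 0.99, -0.0, 0.005]
contact_force: [0.6, 0.1, -1.5]
finger_gap: 0.004
side soap_square [(array([ 0.571, -0.118,  0.011]), 0.88)]
side square_button_top [(array([ 0.575, -0.119,  0.174]), 0.46)]
side soap_round [(array([ 0.537, -0.283,  0.012]), 0.92)]
side dish [(array([0.54 , 0.121, 0.015]), 0.8)]
wrist soap_square [(array([ 0.575, -0.117,  0.017]), 0.78)]
wrist square_button_top [(array([ 0.573, -0.119,  0.169]), 0.76)]
wrist soap_round [(array([ 0.539, -0.285,  0.014]), 0.74)]
wrist dish [(array([0.544, 0.122, 0.012]), 0.71)]
top soap_square [(array([0.564, 0.295, 0.015]), 0.32)]
top square_button_top []
top soap_round []
top dish [(array([0.542, 0.123, 0.009]), 0.76)]
[-0.00010841 -0.00020629 -0.00040616 -0.00083641 -0.00040319  0.00037157]
```

View pics/cmp5.png

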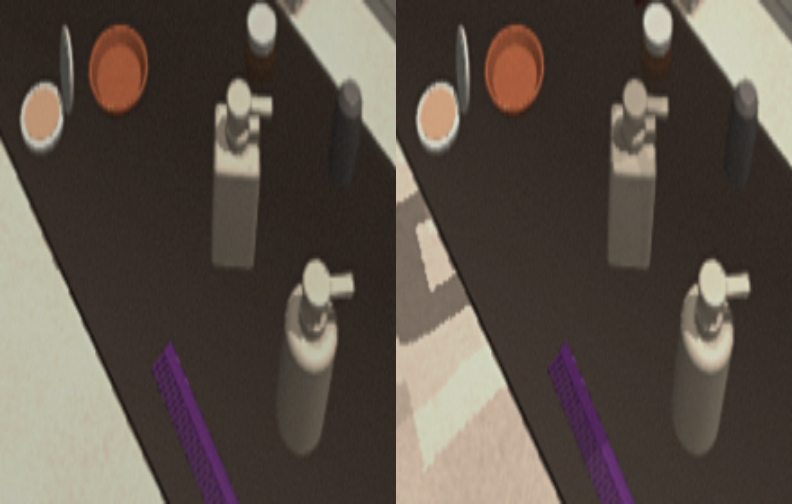

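View pics/side5.png

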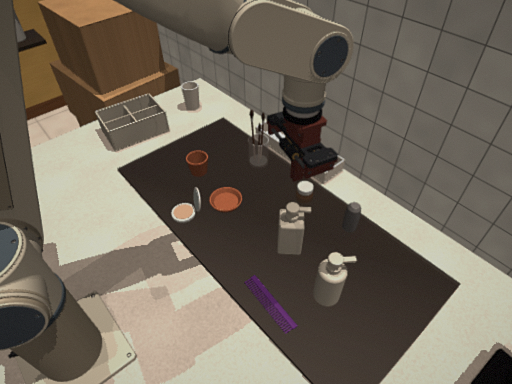

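The before and after views match pixel for pixel: the button is up again at (291,207), the dispenser stands where it was, and everything else is in place. The gripper hangs free about 100 mm above.

```bash
python3 -c "
from workcell import sign_off
print(sign_off())"
```

```text
the job is handed in; nothing more can be done
None
```

I did all three steps in order, with the fingers shut, and handed the job in at about 16 s of the 53 s allowed; sign-off gives no verdict.

- **Dish:** I held the fingertips about 28 mm above the rim, over the middle of the dish, for more than 2 s. The force reading showed only noise.
- **Square dispenser, pointing:** I held the fingertips about 27 mm above the button for more than 2 s, again with only noise on the force reading.
- **Square dispenser, pressing:** I pressed slowly until the button stopped. The fingertips halted at z = 0.164 m, and the force jumped from about 6 N to 19 N, which fits the end stop. I then raised them straight up to about 10 cm above the button.

**Last checks:** The side picture after the press matched the one from the start, with the button up, the dispenser upright in its place and everything else unmoved. The networks' positions for the square dispenser and its button, the round dispenser and the dish agreed with the start to within a few millimetres.

**Where checks disagreed or failed:**
- **Button height:** My triangulation put the button top at z = 0.169 m, while the networks gave 0.169 to 0.178 m. The stop point suggests about 0.172 m.
- **Top camera:** At the end the arm blocked its view of both dispensers, so it gave no usable check of them.

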